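# Hold the die block home in the corner jig

### The job

Clear the small steel shim off the corner jig and leave it lying on the worktop, then put the wooden die block on the jig's plate, dies up, with a long side along the long fence and an end against the short fence. Press it home into the corner so that it touches both fences at once, and finish with the gripper still holding it pressed there; do not let go. Leave the stopwatch, the slotted weight and the clear dish alone.

Things in the scene. Friction and masses are not known exactly. Their poses are not given: they have to be found in the camera images.
- jig: Corner jig fixed on the worktop, turned up to 0.4 rad: a bright steel plate 180 (x) x 160 (y) mm, 10 mm thick, with two low dark steel fences on top. Origin: centre of the plate's underside, at z = 0. The block's place is the inner corner of the fences, at the plate's +x, +y corner: home is towards the jig's +x and +y.
- long_fence: Long fence, a dark steel strip 124 mm long (along the jig's y), 14 mm wide, standing 6 mm above the plate, along the jig's +x edge. Its inner face is the plane x = +75 mm of the jig, and it runs from y = -65 to +59 mm. Same origin and axes as the jig.
- short_fence: Short fence, a dark steel strip 80 mm long (along the jig's x), 14 mm wide, standing 6 mm above the plate, along the jig's +y edge. Its inner face is the plane y = +65 mm of the jig, and it runs from x = -11 to +69 mm. Same origin and axes as the jig.
- corner (a point): The point on the plate's top where the inner faces of the two fences would meet: (75, 65, 10) mm in the jig's frame, with the jig's axes. With the block home its centre lies 16 mm (jig -x) and 30 mm (jig -y) from this point and 9 mm above it.
- die_block: Wooden die block (see die_block_center): origin at the centre of its underside, same axes. Two steel dies, 10 mm across, fixed to it, stand 8 mm out of its top at y = +14 and -14 mm. It may go in either way round (half a turn). Pressed hard down on the plate it rubs there, and that friction feels like a fence: slide it lightly.
- die_block_center (a point): Centre of the brown wooden die block, 32 (x) x 60 (y) x 18 (z) mm, loose, about 80 g, lying on the worktop to the right of the jig, turned up to 1.4 rad. The point is half-way up the wood, 9 mm above the underside. It can be pinched across its 32 mm width; if only its upper half is pinched, the fingers pass over the 6 mm high fences.
- shim: The steel shim that shim_center belongs to: origin at the centre of its underside, axes as at that point.
- shim_center (a point): Centre of the steel shim: a small bar 10 (x) x 34 (y) x 8 (z) mm, loose, about 22 g, lying flat on the jig's plate where the block belongs, its length roughly at right angles to the long fence. The point is half-way up, 4 mm above its underside. The worktop to the left of the jig (further in +y, beside the plate) is free to lay it on.
- stopwatch: Black stopwatch, 70 x 58 x 18 mm, loose, behind the jig; leave it alone. Origin: centre of the underside.
- load_weight: Slotted round steel weight, 47 mm across, 28 mm high, loose, behind the jig to the left; leave it alone. Origin: centre of the underside.
- dish_lid: Clear shallow round dish, 81 mm across, 18 mm high, loose, on the right; leave it alone. Origin: centre of the underside.

How it is judged:
By the outcome, as a careful person would: the job done as asked, in the order asked, and still so for the second after the job is handed in, while the arm keeps its last pose, push and grip.
It also fails if it takes over 67 s, if anything falls off the work surface, if the arm or the gripper's body presses on something with over 40 N, if the wrist force passes 120 N, or if a joint passes its speed limit or range.

### The arm

A 6-joint arm with a two-finger parallel gripper is mounted at the origin on a cart in front of the work surface, level with it; the furniture and walls round the work are solid. World frame = base frame: x ahead of the robot, y to its left, z up, the work surface at z = 0. Lengths are in mm, angles in rad, forces in N, time in s.
With the tool pointing down it reaches from about 350 to 875 mm from the base axis. Payload 15.5 kg.
Tool frame: the origin (TCP) lies on the centre line of the jaws, within the pads' length; the fingertips stand 8 mm ahead of it and the grasp point (between the pads) lies 11 mm behind it; z points along the fingers, y is the direction in which the jaws open and shut (so a half turn about z gives the same grasp; the last joint's range is limited). The gripper opens to 85 mm and grips with 20 to 120 N. Pads are 22 mm wide; open, the fingers measure 114 mm over their backs; the gripper's body (76 mm by 85 mm) begins 54 mm behind the grasp point. The pads swing forward as they close: fully open they stand 13 mm farther back than shut.
Start: joints at [-1.234, 0.494, 1.345, -0, 1.302, -0.096], TCP at [261.568, -567.635, 239.277] pointing down, gripper open.
Joint ranges: [-2.91, 2.91], [-0.82, 2.16], [0.22, 2.67], [-1.22, 4.37], [0.12, 2.79], [-3.08, 3.08]. Speed limits (rad/s): [1.89, 1.89, 2.57, 3.01, 3.01, 3.01].

### API

Orientations are given as a unit quaternion [w, x, y, z].
In Python, from rig import robot gives the robot as it stands.
- The arm moves only by the tool play_rows, never from a script. Its argument "deltas" is a list of rows, each a list of 3 entries, a list of its own where there are three numbers: the shift along the world's x, y, z in cm, then the turn, a rotation vector about the world's x, y, z in rad, then the finger opening in cm, from 0 to 8.54. A call has exactly 5 rows; each row shifts and turns the commanded pose from where the row before left it; what a row does not reach is not made up. A row lasts 1/12 s, in which the tool goes at most 41.7 mm and 7.16 degrees, less where a joint would pass 70% of its speed; a pose out of reach is approached as far as the arm can. A call with a gripper value outside its range is refused whole. The fingers move at their own pace and stop on an object; the grip force is fixed at half the most. Time passes only in rows, so rows that do not move let the fingers close, or fill a call up. It gives the time, the measured TCP pose, the force and the opening at its end, in the units of the state.
- robot.state(): the state, without advancing time (a new reading comes with each control period).
- robot.get_image(name): name is "scene" or "top" or "wrist"; returns the picture (420x560x3 uint8, blue, green, red); there is no depth.
- robot.camera_model(name): a dict with "fx", "fy", "cx", "cy" (pixels), "rvec" (rotation vector, rad) and "tvec" (3), from world to camera coordinates, as OpenCV has them; the wrist camera has in their place "tool_from_camera" (4x4, takes a point from camera to tool coordinates, whose origin is the TCP and whose axes are the flange's). Camera axes: x right, y down, z forward; pixel columns grow to the right and rows downward; lengths in mm; the calibration is good to about 2 mm. The wrist camera is an equidistant fisheye: a pixel r from the principal point sees the ray r / f radians off the axis. A picture is of the moment at which its call begins: read the wrist's pose just before it. camera_model takes no time and is no camera call.
- robot.close_job(): hands the job in, once; it reports no verdict.
Trained networks look in the newest picture that a camera, given by its name, has taken for a name from the list of things; names that differ only in an ending like _2 or _b are one class to them, and where a whole thing is asked for, a point or a joint stands for the part that bears it (a point fixed in the world has none). Each returns a list of dicts, best first, with "p" (0 to 1); they miss things now and then, are a little off and sometimes report something else, mostly with a low value. They report only what shows in the picture. A call takes as long as a camera call.
- robot.trace(name, camera): "pixels" (420x560 bool, what is visible of it) and "at" ([row, column] as shares, 0 to 1, of the picture: columns of its width, rows of its height, amid what is visible of it).
- robot.pinpoint(name, camera): "at" ([row, column] as shares, 0 to 1, of the picture: columns of its width, rows of its height: a listed point, or the origin of a listed thing).
The state is a dict: "t": time; "joint_pos": joint angles; "dq": joint speeds; "effort": joint torques, N m; "tool_pos": TCP position; "ee_rot": TCP orientation; "wrist_force": force on the tool from outside, world axes, zero at the start; "torque": the same for the moment, N m; "width": finger opening in mm.
Only numpy, scipy, OpenCV 4.12 (cv2) and the standard library are available. Lean on these libraries where they do the work, as an engineer would, in place of code of your own. Each camera call takes 0.05 s, during which the arm holds its last target.

## Working session

There is one attempt and no reset: what is moved stays moved. The work goes in short steps, Python scripts to look and compute and a tool call to move; the robot and the scene stay as the last step left them, time stands still between calls to the robot, and variables do not carry over. Pictures are saved under pics/ and viewed, and the job is handed in when it is done.

Besides the shell and the picture viewer there is one more tool, called after "Request:" by a JSON object that holds its "op" and its "data". play_rows: Moves the arm, as the interface text tells. Its arguments: {"type":"object","properties":{"deltas":{"type":"array","items":{"type":"array"}}},"required":["deltas"]}

```bash
ls; mkdir -p pics
python3 - <<'E'
from rig import robot
import cv2
s=robot.state();print(s)
for c in("scene","top"):
    cv2.imwrite(f"pics/{c}0.png",robot.get_image(c)); print(robot.camera_model(c))
    for n in("jig","corner","die_block_center","shim_center","stopwatch","load_weight","dish_lid"):
        print(c,n,robot.pinpoint(n,c)[:2])
print(robot.camera_model("wrist"));print(robot.state()['t'])
E
```

```text
pics
{'t': 0.0, 'joint_pos': array([-1.23452498e+00,  4.94181248e-01,  1.34616123e+00, -6.66626190e-06,
        1.30247588e+00, -9.55133838e-02]), 'dq': array([ 2.77103747e-03,  6.40122871e-04,  3.51155224e-04, -1.49432528e-03,
        5.52789859e-05, -2.49946912e-03]), 'effort': array([ 5.03458708e-03, -8.82152796e+01, -3.83867848e+01,  2.52820164e-04,
        1.02769144e-02, -6.00990984e-05]), 'tool_pos': array([ 261.43222726, -567.30054088,  238.69124849]), 'ee_rot': array([-6.08030682e-04,  9.76785248e-01,  2.14219990e-01, -7.67864760e-05]), 'wrist_force': array([ 0.26756792, -0.13467042,  0.4549821 ]), 'torque': array([-0.0161315 ,  0.03654115,  0.04629061]), 'width': 85.30009021836675}
{'fx': 459.62509673156455, 'fy': 459.62509673156455, 'cx': 278.06902849462335, 'cy': 211.7531701869215, 'rvec': array([ 0.51330607, -2.44622981,  1.51422356]), 'tvec': array([527.44273073, 194.08254681, 824.02491577])}
scene jig [{'at': [0.6762, 0.4586], 'p': 0.76}]
scene corner [{'at': [0.67, 0.3696], 'p': 0.66}]
scene die_block_center [{'at': [0.4738, 0.5843], 'p': 0.59}]
scene shim_center [{'a
[... 625 characters left out ...]
6275], 'p': 0.82}]
top shim_center [{'at': [0.5202, 0.3668], 'p': 0.51}]
top stopwatch [{'at': [0.3667, 0.4805], 'p': 0.69}]
top load_weight [{'at': [0.4217, 0.2866], 'p': 0.79}]
top dish_lid [{'at': [0.6233, 0.7371], 'p': 0.66}]
{'fx': 325.19226210127806, 'fy': 325.19226210127806, 'cx': 276.15648748428725, 'cy': 213.63569749322133, 'tool_from_camera': array([[-1.13792377e-03, -9.50168393e-01, -3.11735032e-01,
         7.84692157e+01],
       [ 9.99999330e-01, -1.01494708e-03, -5.56730402e-04,
        -1.22066043e+00],
       [ 2.12593071e-04, -3.11735457e-01,  9.50168911e-01,
        -1.33873222e+02],
       [ 0.00000000e+00,  0.00000000e+00,  0.00000000e+00,
         1.00000000e+00]])}
0.8
```

View pics/top0.png

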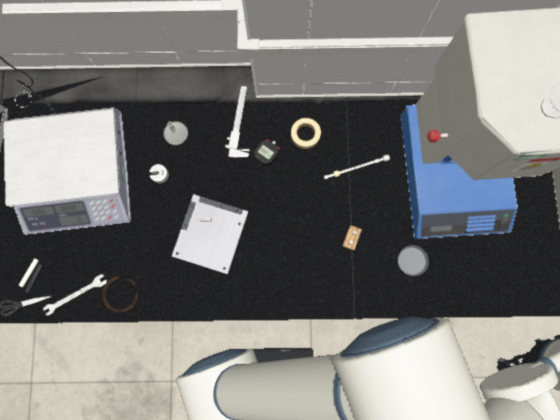

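View pics/scene0.png

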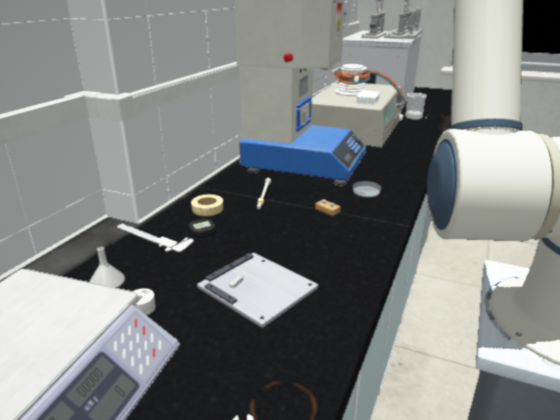

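```bash
cat > h.py <<'E'
import numpy as np, cv2
from scipy.spatial.transform import Rotation as R
def ray(m,uv):
    Rm=cv2.Rodrigues(m['rvec'])[0]
    d=np.array([(uv[0]-m['cx'])/m['fx'],(uv[1]-m['cy'])/m['fy'],1.])
    return -Rm.T@m['tvec'], Rm.T@d
def onplane(m,uv,z):
    o,d=ray(m,uv); return o+d*(z-o[2])/d[2]
def at2uv(at): return at[1]*560,at[0]*420
def proj(m,P):
    Rm=cv2.Rodrigues(m['rvec'])[0]; c=np.atleast_2d(P)@Rm.T+m['tvec']
    return np.c_[m['fx']*c[:,0]/c[:,2]+m['cx'],m['fy']*c[:,1]/c[:,2]+m['cy']]
def tfw(s):
    q=s['ee_rot']; return R.from_quat([q[1],q[2],q[3],q[0]]).as_matrix(), s['tool_pos']
def wplane(m,s,uv,z):
    x,y=uv[0]-m['cx'],uv[1]-m['cy']; r=np.hypot(x,y); th=r/m['fx']
    d=np.array([np.sin(th)*x/max(r,1e-9),np.sin(th)*y/max(r,1e-9),np.cos(th)])
    T=m['tool_from_camera']; Rt,p=tfw(s)
    o=Rt@T[:3,3]+p; d=Rt@T[:3,:3]@d
    return o+d*(z-o[2])/d[2]
def wproj(m,s,P):
    T=m['tool_from_camera']; Rt,p=tfw(s)
    c=((np.atleast_2d(P)-p)@Rt-T[:3,3])@T[:3,:3]
    r=np.hypot(c[:,0],c[:,1]); th=np.arctan2(r,c[:,2])
    return np.c_[m['cx']+m['fx']*th*c[:,0]/r, m['cy']+m['fx']*th*c[:,1]/r]
E
python3 - <<'E'
from rig import robot
from h import *
for c,L in(("top",[("jig",.556,.3784,0),("corner",.475,.3525,10),("blk",.5581,.6275,9),("shim",.5202,.3668,14),("sw",.3667,.4805,0),("lw",.4217,.2866,0),("dish",.6233,.7371,0)]),("scene",[("jig",.6762,.4586,0),("corner",.67,.3696,10),("blk",.4738,.5843,9),("shim",.6681,.4234,14),("sw",.5374,.3604,0),("lw",.7307,.2614,0),("dish",.4567,.6618,0)])):
    m=robot.camera_model(c)
    for n,a,b,z in L: print(c,n,onplane(m,at2uv((a,b)),z).round(1))
E
```

```text
top jig [559.  132.2   0. ]
top corner [653.1 171.8  10. ]
top blk [ 549.8 -250.1    9. ]
top shim [599.  148.4  14. ]
top sw [783.  -27.6   0. ]
top lw [720.7 278.4   0. ]
top dish [ 473.6 -415.1    0. ]
scene jig [566.9 127.6   0. ]
scene corner [655.4 171.9  10. ]
scene blk [ 559.6 -297.8    9. ]
scene shim [598.8 150.4  14. ]
scene sw [802.2 -40.5   0. ]
scene lw [724.1 276.    0. ]
scene dish [ 465.7 -413.7    0. ]
```

Request:
{"op": "play_rows", "data": {"deltas": [[[2.2,3.2,0],[0,0,-0.1],8.5],[[2.2,3.2,0],[0,0,-0.1],8.5],[[2.2,3.2,0],[0,0,-0.1],8.5],[[2.2,3.2,0],[0,0,-0.1],8.5],[[2.2,3.2,0],[0,0,-0.1],8.5]]}}

```text
t: 1.22
tool_pos: [372.2, -406.1, 239.3]
ee_rot: [0.0, 0.999, -0.037, 0.0]
wrist_force: [0.4, -0.7, 0.4]
width: 84.7
```

Request:
{"op": "play_rows", "data": {"deltas": [[[2.2,3.2,0],[0,0,-0.1],8.5],[[2.2,3.2,0],[0,0,-0.1],8.5],[[2.2,3.2,0],[0,0,0],8.5],[[2.2,3.2,0],[0,0,0],8.5],[[2.2,3.2,0],[0,0,0],8.5]]}}

```text
t: 1.63
tool_pos: [482.4, -245.9, 239.5]
ee_rot: [0.0, 0.991, -0.134, 0.0]
wrist_force: [1.0, -0.6, 0.1]
width: 84.7
```

Run:
```python
from rig import robot
from h import *
s=robot.state();print(s['t'],s['tool_pos'],s['ee_rot'],s['joint_pos'])
cv2.imwrite("pics/w1.png",robot.get_image("wrist"));m=robot.camera_model("wrist")
for n,z in(("die_block_center",9),("corner",10),("shim_center",14)):
  for r in robot.pinpoint(n,"wrist")[:2]: print(n,r,wplane(m,s,at2uv(r['at']),z))
```

```text
1.6333 [ 482.37633436 -245.92884981  239.47435742] [ 9.27190736e-05  9.91012600e-01 -1.33768397e-01  1.86109548e-04] [-5.81773524e-01  3.76024623e-01  1.55217208e+00 -6.48205110e-06
  1.21298014e+00  1.25736625e+00]
die_block_center {'at': [0.3169, 0.4741], 'p': 0.65} [ 536.45521738 -248.57266068    9.        ]
```

View pics/w1.png

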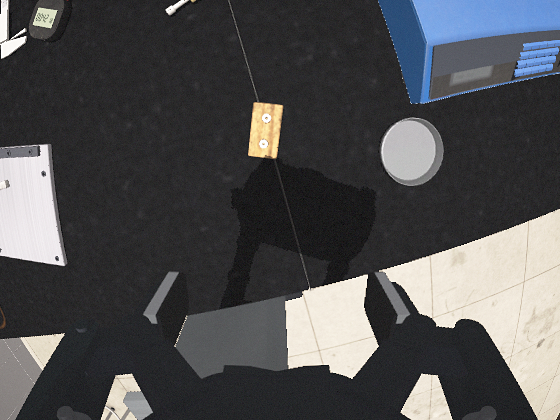

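```bash
cat >> h.py <<'E'
from scipy.optimize import minimize
def box(x,y,yaw,dx,dy,z0,z1):
    c,s_=np.cos(yaw),np.sin(yaw)
    return np.array([[x+c*a*dx/2-s_*b*dy/2,y+s_*a*dx/2+c*b*dy/2,z] for z in(z0,z1) for a in(-1,1) for b in(-1,1)])
def fitbox(mask,prj,x0,dx,dy,z0,z1):
    mk=mask.astype(np.uint8)
    S=8
    def sil(p):
        q=prj(box(*p[:2],p[2],dx,dy,z0,z1)); h=cv2.convexHull(q.astype(np.float32))
        im=np.zeros(mk.shape,np.uint8)
        # 4x supersample crop
        return h
    ys,xs=np.nonzero(mk); x1,y1=xs.min()-15,ys.min()-15; w,hh=xs.max()-x1+15,ys.max()-y1+15
    big=np.zeros((hh*S,w*S),np.uint8)
    mb=np.zeros((hh*S,w*S),np.uint8)
    for yy,xx in zip(ys,xs): mb[(yy-y1)*S:(yy-y1+1)*S,(xx-x1)*S:(xx-x1+1)*S]=1
    def cost(p):
        h=sil(np.array([p[0],p[1],p[2]/100.])); im=big.copy()
        hp=((h[:,0]+.5-[x1,y1])*S).round().astype(np.int32)
        cv2.fillConvexPoly(im,hp,1)
        return 1-(im&mb).sum()/max(1,(im|mb).sum())
    best=None
    for dyaw in(-.3,0,.3):
        r=minimize(cost,[x0[0],x0[1],(x0[2]+dyaw)*100],method='Nelder-Mead',options=dict(initial_simplex=[[x0[0],x0[1],(x0[2]+dyaw)*100],[x0[0]+8,x0[1],(x0[2]+dyaw)*100],[x0[0],x0[1]+8,(x0[2]+dyaw)*100],[x0[0],x0[1],(x0[2]+dyaw)*100+15]],xatol=.05,fatol=1e-4))
        if best is None or r.fun<best.fun: best=r
    return best.x[0],best.x[1],best.x[2]/100,1-best.fun
E
python3 - <<'E'
from rig import robot
from h import *
s=robot.state();m=robot.camera_model("wrist")
im=cv2.imread("pics/w1.png")
hsv=cv2.cvtColor(im,cv2.COLOR_BGR2HSV)
roi=np.zeros(im.shape[:2],bool);roi[90:170,235:300]=1
mask=(im.max(2)>90)&roi
mask=cv2.morphologyEx(mask.astype(np.uint8),cv2.MORPH_OPEN,np.ones((5,5)))
mask=cv2.morphologyEx(mask,cv2.MORPH_CLOSE,np.ones((5,5)))
n,l,st,ce=cv2.connectedComponentsWithStats(mask);k=1+st[1:,4].argmax();mask=(l==k)
print(mask.sum(),st[k])
for uv in[(256,102),(284,103),(276,158),(249,156)]:print(wplane(m,s,uv,18))
print(fitbox(mask,lambda P:wproj(m,s,P),(536,-248,0.2),32,60,0,18))
r=robot.trace("die_block","wrist")
for t in r[:2]:
  print(t['p'],t['pixels'].sum(),fitbox(t['pixels'],lambda P:wproj(m,s,P),(536,-248,0.2),32,60,0,18))
E
```

```text
1640 [ 248  102   35   57 1640]
[ 572.14825739 -249.1098904    18.        ]
[ 563.04643156 -277.74907044   18.        ]
[ 506.9845728  -253.51879736   18.        ]
[ 517.11542701 -225.50960067   18.        ]
(np.float64(540.1573354275662), np.float64(-249.96403184759106), np.float64(1.1877715526637462), np.float64(0.9723172275656167))
0.66 1625 (np.float64(539.7027063456658), np.float64(-249.62918595867183), np.float64(1.184822914787441), np.float64(0.9586042868064142))
0.54 6571 (np.float64(536.0), np.float64(-248.0), np.float64(-0.09999999999999998), np.float64(0.0))
```

Request:
{"op": "play_rows", "data": {"deltas": [[[1,4,0],[0,0,0],8.5],[[1,4,0],[0,0,0],8.5],[[1,4,0],[0,0,0],8.5],[[1,4,0],[0,0,0],8.5],[[1,4,0],[0,0,0],8.5]]}}

```text
t: 2.3
tool_pos: [531.5, -47.4, 239.4]
ee_rot: [0.0, 0.991, -0.135, 0.0]
wrist_force: [0.3, -0.3, 1.2]
width: 84.8
```

Request:
{"op": "play_rows", "data": {"deltas": [[[0,4,0],[0,0,0],8.5],[[0,4,0],[0,0,0],8.5],[[0,4,0],[0,0,0],6],[[0,4,0],[0,0,0],4],[[0,0,0],[0,0,0],4]]}}

```text
t: 2.72
tool_pos: [531.4, 116.8, 239.3]
ee_rot: [-0.001, 0.991, -0.133, 0.0]
wrist_force: [-0.7, -0.2, 0.4]
width: 51.0
```

Run:
```python
from rig import robot
from h import *
s=robot.state();print(s['t'],s['tool_pos'],s['ee_rot'],s['joint_pos'])
cv2.imwrite("pics/w2.png",robot.get_image("wrist"));m=robot.camera_model("wrist")
for n,z in(("corner",10),("shim_center",14),("jig",0)):
  for r in robot.pinpoint(n,"wrist")[:2]: print(n,r,wplane(m,s,at2uv(r['at']),z))
for t in robot.trace("shim","wrist")[:2]:
  print(t['p'],t['pixels'].sum(),fitbox(t['pixels'],lambda P:wproj(m,s,P),(599,149,1.3),10,34,10,18))
```

```text
2.7167 [531.3725787  116.76684956 239.34548147] [-8.00566079e-04  9.91166439e-01 -1.32621442e-01  3.95894691e-05] [1.05608527e-01 3.79683531e-01 1.54639382e+00 1.63971022e-03
 1.21506036e+00 1.94186085e+00]
corner {'at': [0.2312, 0.352], 'p': 0.64} [646.9287246  176.93435107  10.        ]
shim_center {'at': [0.3219, 0.4171], 'p': 0.61} [593.25518667 148.93657941  14.        ]
jig {'at': [0.389, 0.4495], 'p': 0.9} [555.28259553 140.04471384   0.        ]
0.82 256 (np.float64(605.6295129362902), np.float64(143.55713448788296), np.float64(1.004091069030064), np.float64(0.2297540924497008))
```

View pics/w2.png

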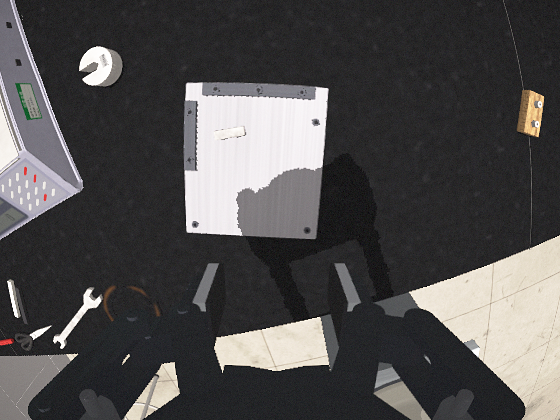

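Run:
```python
from rig import robot
from h import *
s=robot.state();m=robot.camera_model("wrist")
im=cv2.imread("pics/w2.png")
cv2.imwrite("pics/w2z.png",cv2.resize(im[75:245,170:340],None,fx=3.5,fy=3.5,interpolation=cv2.INTER_CUBIC))
for uv in[(186,83),(328,88),(317,239),(187,233)]:print(wplane(m,s,uv,10))
for t in robot.trace("jig","wrist")[:2]:
  print(t['p'],t['pixels'].sum(),fitbox(t['pixels'],lambda P:wproj(m,s,P),(555,140,-.25),180,160,0,10))
for t in robot.trace("shim","wrist")[:2]:
  ys,xs=np.nonzero(t['pixels']);print(xs.min(),xs.max(),ys.min(),ys.max())
  for y0 in(0,.8,1.6,2.4):
    print(t['p'],t['pixels'].sum(),fitbox(t['pixels'],lambda P:wproj(m,s,P),(593,149,y0),10,34,10,18))
```

```text
[667.2342437  177.54299649  10.        ]
[617.03138628  27.66872307  10.        ]
[447.56248994  82.53173667  10.        ]
[497.41170771 234.14432304  10.        ]
0.84 20719 (np.float64(559.1570483890728), np.float64(131.82065340955245), np.float64(-0.3270599299460665), np.float64(0.9704363241341162))
214 244 127 138
0.82 256 (np.float64(598.0649980581263), np.float64(145.850292134756), np.float64(-0.1302365091357645), np.float64(0.8591125198098257))
0.82 256 (np.float64(598.0706698891458), np.float64(145.4171574756877), np.float64(-0.12954742572662778), np.float64(0.8569091964332823))
0.82 256 (np.float64(598.0648350946254), np.float64(146.12343891950178), np.float64(3.0151518480364574), np.float64(0.8566756343303266))
0.82 256 (np.float64(598.2359987658551), np.float64(145.92624379985372), np.float64(2.9953539095978168), np.float64(0.858130939809926))
```

View pics/w2z.png

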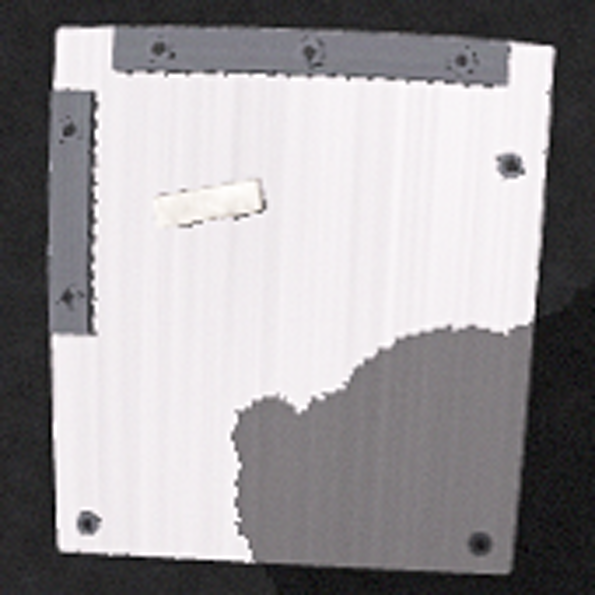

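Request:
{"op": "play_rows", "data": {"deltas": [[[0.67,0.29,-0.5],[0,0,0.12],4],[[0.67,0.29,-0.5],[0,0,0.12],4],[[0.67,0.29,-0.5],[0,0,0.12],4],[[0.67,0.29,-0.5],[0,0,0.12],4],[[0.67,0.29,-0.5],[0,0,0.12],4]]}}

```text
t: 3.48
tool_pos: [565.6, 125.8, 214.1]
ee_rot: [0.0, 0.986, 0.167, 0.0]
wrist_force: [0.4, 0.3, 0.1]
width: 40.0
```

Request:
{"op": "play_rows", "data": {"deltas": [[[0.67,0.29,-0.5],[0,0,0.12],3],[[0.67,0.29,-0.5],[0,0,0.12],3],[[0.67,0.29,-1],[0,0,0.12],3],[[0.67,0.29,-1],[0,0,0.12],3],[[0.67,0.29,-1],[0,0,0.12],3]]}}

```text
t: 3.9
tool_pos: [599.2, 140.3, 173.9]
ee_rot: [0.0, 0.892, 0.451, 0.0]
wrist_force: [0.3, 0.0, 0.3]
width: 30.1
```

Request:
{"op": "play_rows", "data": {"deltas": [[[0,0,-1.5],[0,0,0.12],3],[[0,0,-1.5],[0,0,0.12],3],[[0,0,-1.5],[0,0,0.12],3],[[0,0,-1.5],[0,0,0.12],3],[[0,0,-1.5],[0,0,0.03],3]]}}

```text
t: 4.32
tool_pos: [598.8, 140.1, 98.6]
ee_rot: [0.0, 0.749, 0.662, 0.0]
wrist_force: [0.5, 0.1, -0.3]
width: 30.0
```

```bash
cat > look.py <<'E'
import sys
from rig import robot
from h import *
nm=sys.argv[1]
s=robot.state();print(s['t'],s['tool_pos'],s['joint_pos'].round(2))
Rt,_=tfw(s); print("tooly ang",np.arctan2(Rt[1,1],Rt[0,1]), "toolz",Rt[:,2])
cv2.imwrite(f"pics/{nm}.png",robot.get_image("wrist"));m=robot.camera_model("wrist")
for a in sys.argv[2:]:
  n,dx,dy,z0,z1,x,y,yaw=a.split(",");dx,dy,z0,z1,x,y,yaw=map(float,(dx,dy,z0,z1,x,y,yaw))
  for t in robot.trace(n,"wrist")[:2]:
    print(n,t['p'],t['pixels'].sum(),np.round(fitbox(t['pixels'],lambda P:wproj(m,s,P),(x,y,yaw),dx,dy,z0,z1),3))
E
python3 look.py w3 shim,10,34,10,18,598,146,-.13
```

```text
4.3167 [598.82335883 140.12734949  98.59721663] [ 0.13  0.64  1.51 -0.    0.99  0.26]
tooly ang -0.12280990055180586 toolz [ 1.11293578e-04 -5.55853812e-05 -9.99999992e-01]
shim 0.89 723 [ 5.97714e+02  1.53192e+02 -1.12000e-01  9.46000e-01]
```

View pics/w3.png

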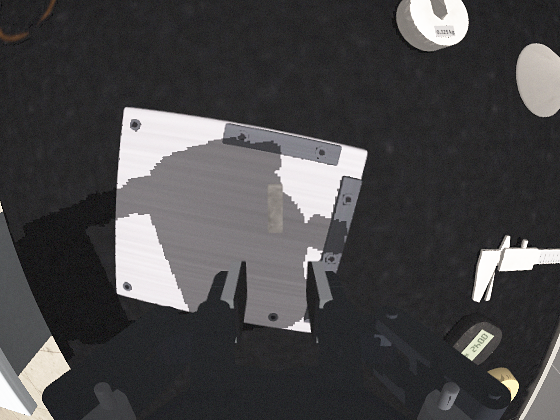

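```bash
python3 look.py w4 shim,10,34,10,18,598,150,-.12
python3 - <<'E'
from rig import robot
from h import *
s=robot.state();m=robot.camera_model("wrist")
j=np.array([559.2,131.8,-.327])
def J(p,j):
    c,sn=np.cos(j[2]),np.sin(j[2]);p=np.atleast_2d(p);return np.c_[j[0]+c*p[:,0]-sn*p[:,1],j[1]+sn*p[:,0]+c*p[:,1],p[:,2]]
pts=np.array([[-90,80,10],[90,80,10],[-90,-80,10],[-11,65,16],[-11,79,16],[69,79,16],[75,59,16],[-90,80,0.]])
print(wproj(m,s,J(pts,j)).round(1))
for uv in[(124,108),(367,150),(117,295)]:print(wplane(m,s,uv,10).round(1))
print(J(pts[:3],j))
cv2.imwrite("pics/w4z.png",cv2.resize(cv2.imread("pics/w4.png")[100:340,100:380],None,fx=2.5,fy=2.5,interpolation=cv2.INTER_CUBIC))
E
```

```text
4.4167 [597.50129294 140.06250971  97.25825382] [ 0.13  0.64  1.52 -0.    0.99  0.26]
tooly ang -0.12999539025681112 toolz [-3.61875236e-03 -5.45262420e-04 -9.99993304e-01]
[[126.3 115.5]
 [371.4 159.8]
 [119.9 300.8]
 [225.4 153.1]
 [228.9 132.8]
 [345.  155.9]
 [346.4 185.5]
 [131.9 115.1]]
[498.8 242.4  10. ]
[667.4 186.   10. ]
[447.6  91.1  10. ]
[[499.66535654 236.46912739  10.        ]
 [670.12719505 178.65250685  10.        ]
 [448.27280495  84.94749315  10.        ]]
```

View pics/w4z.png

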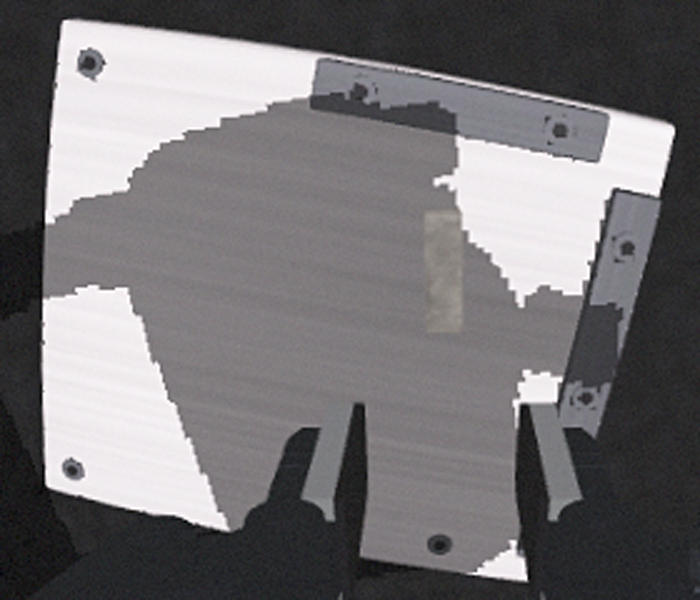

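Request:
{"op": "play_rows", "data": {"deltas": [[[0,0.4,-1.5],[0,0,0],3],[[0,0.4,-1.5],[0,0,0],3],[[0,0,-1.5],[0,0,0],3],[[0,0,-1.5],[0,0,0],3],[[0,0,0],[0,0,0],3]]}}

```text
t: 4.93
tool_pos: [598.0, 148.9, 38.1]
ee_rot: [-0.0, 0.752, 0.659, -0.001]
wrist_force: [-0.8, -0.5, 0.1]
width: 29.8
```

```bash
python3 look.py w5 shim,10,34,10,18,598,150,-.12
python3 - <<'E'
from h import *
cv2.imwrite("pics/w5z.png",cv2.resize(cv2.imread("pics/w5.png")[130:400,100:440],None,fx=2.2,fy=2.2,interpolation=cv2.INTER_CUBIC))
E
```

```text
4.9333 [597.96658454 148.93901238  38.10749075] [ 0.15  0.73  1.55 -0.    0.87  0.28]
tooly ang -0.13090229641452789 toolz [-1.86042038e-03 -3.01948869e-04 -9.99998224e-01]
shim 0.96 1322 [ 5.97849e+02  1.53085e+02 -1.31000e-01  9.06000e-01]
shim 0.15 50797 [ 6.25454e+02  1.86085e+02 -1.15200e+00  3.20000e-02]
```

View pics/w5z.png

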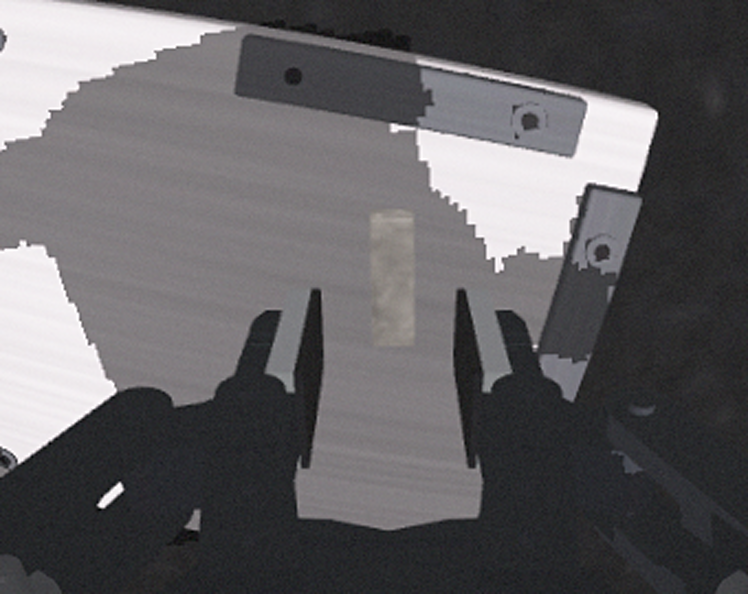

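Request:
{"op": "play_rows", "data": {"deltas": [[[0,0.2,-0.8],[0,0,0],3],[[0,0,-0.7],[0,0,0],3],[[0,0,-0.3],[0,0,0],3],[[0,0,0],[0,0,0],0],[[0,0,0],[0,0,0],0]]}}

```text
t: 5.45
tool_pos: [598.5, 151.3, 21.3]
ee_rot: [-0.0, 0.751, 0.66, -0.0]
wrist_force: [-2.8, 0.3, 5.3]
width: 7.9
```

Request:
{"op": "play_rows", "data": {"deltas": [[[0,0,0],[0,0,0],0],[[0,0,0],[0,0,0],0],[[0,0,0],[0,0,0],0],[[0,0,0.5],[0,0,0],0],[[0,0,1.0],[0,0,0],0]]}}

```text
t: 5.87
tool_pos: [598.0, 151.3, 36.0]
ee_rot: [-0.0, 0.751, 0.66, -0.001]
wrist_force: [-0.9, 0.1, 0.2]
width: 8.0
```

```bash
python3 look.py w6
python3 - <<'E'
from h import *
cv2.imwrite("pics/w6z.png",cv2.resize(cv2.imread("pics/w6.png")[130:400,100:440],None,fx=2.2,fy=2.2,interpolation=cv2.INTER_CUBIC))
E
```

```text
5.8667 [597.95468121 151.26393719  35.99058447] [ 0.15  0.73  1.55 -0.    0.87  0.28]
tooly ang -0.12900867474584282 toolz [-1.68294947e-03 -2.61335753e-04 -9.99998550e-01]
```

View pics/w6z.png

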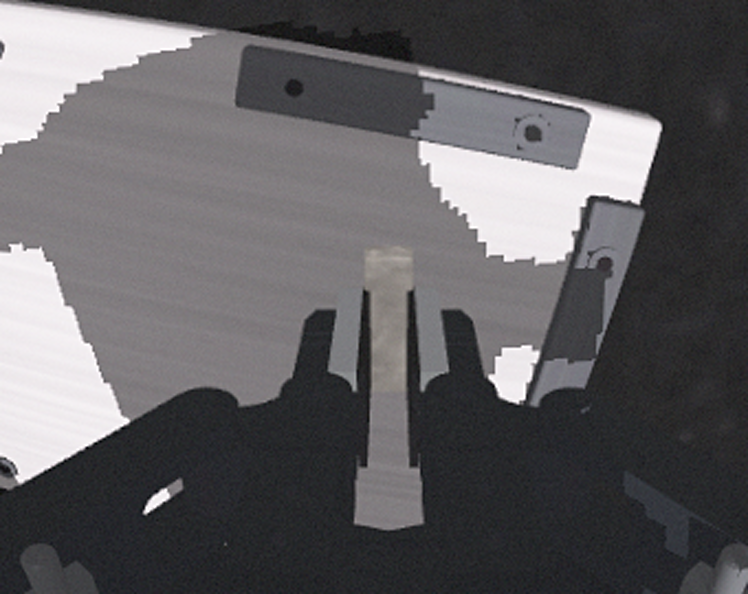

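Run:
```python
from rig import robot
from h import *
m=robot.camera_model("wrist")
q=np.array([-8e-4,.99116,-.13262,0]);s=dict(tool_pos=np.array([531.4,116.8,239.3]),ee_rot=q/np.linalg.norm(q))
for uv in[(83,185),(22,153),(80,180)]:print([wplane(m,s,uv,z).round() for z in(0,60,100)])
mt=robot.camera_model("top")
for uv in[(130,222),(123,110)]:print([onplane(mt,uv,z).round() for z in(0,60,100)])
```

```text
[array([598., 369.,   0.]), array([600., 325.,  60.]), array([601., 296., 100.])]
[array([677., 461.,   0.]), array([666., 403.,  60.]), array([659., 364., 100.])]
[array([606., 371.,   0.]), array([606., 327.,  60.]), array([607., 297., 100.])]
[array([594., 359.,   0.]), array([586., 341.,  60.]), array([580., 328., 100.])]
[array([921., 392.,   0.]), array([898., 372.,  60.]), array([882., 358., 100.])]
```

Request:
{"op": "play_rows", "data": {"deltas": [[[0,0.5,1],[0,0,0],0],[[0,1.5,0.5],[0,0,0],0],[[0,2,0],[0,0,0],0],[[0,2,0],[0,0,0],0],[[0,1.7,0],[0,0,0],0]]}}

```text
t: 6.33
tool_pos: [598.7, 230.6, 52.3]
ee_rot: [0.0, 0.751, 0.66, 0.001]
wrist_force: [0.2, -0.2, -1.1]
width: 7.8
```

```bash
python3 look.py w7
```

```text
6.3333 [598.66597424 230.64575744  52.26371229] [0.27 0.73 1.47 0.   0.94 0.4 ]
tooly ang -0.12876149324315406 toolz [ 1.06103312e-03  5.61756999e-04 -9.99999279e-01]
```

View pics/w7.png

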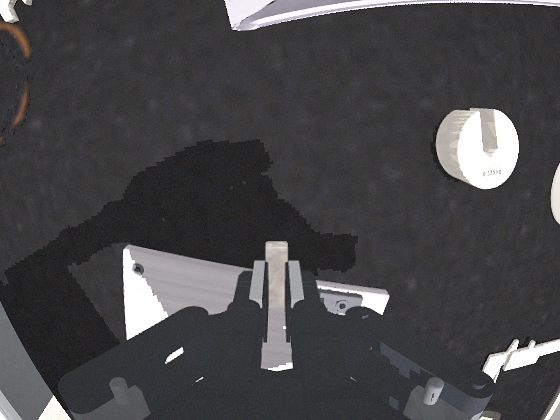

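Request:
{"op": "play_rows", "data": {"deltas": [[[-1.3,0.8,0],[0,0,0],0],[[-1.3,0.8,0],[0,0,0],0],[[-1.2,0.9,-0.5],[0,0,0],0],[[0,0,-1.5],[0,0,0],0],[[0,0,-1.2],[0,0,0],0]]}}

```text
t: 6.8
tool_pos: [558.8, 254.2, 18.9]
ee_rot: [-0.0, 0.751, 0.66, -0.0]
wrist_force: [0.0, -0.9, -1.0]
width: 8.1
```

Request:
{"op": "play_rows", "data": {"deltas": [[[0,0,-0.5],[0,0,0],0],[[0,0,-0.25],[0,0,0],0],[[0,0,0],[0,0,0],0],[[0,0,0],[0,0,0],2],[[0,0,0],[0,0,0],3]]}}

```text
t: 7.22
tool_pos: [560.8, 253.2, 11.9]
ee_rot: [0.0, 0.751, 0.66, 0.0]
wrist_force: [-0.3, -0.8, -0.3]
width: 29.6
```

Request:
{"op": "play_rows", "data": {"deltas": [[[0,0,0],[0,0,0],3],[[0,0,1],[0,0,0],3],[[0,0,2],[0,0,0],3],[[0,-1,3],[0,0,0],4],[[0,-2,3],[0,0,0],6]]}}

```text
t: 7.63
tool_pos: [560.2, 224.3, 103.1]
ee_rot: [-0.0, 0.751, 0.661, -0.0]
wrist_force: [0.9, 0.7, 0.4]
width: 50.8
```

```bash
python3 look.py w8 shim,10,34,0,8,560,255,-.13
```

```text
7.6333 [560.23220128 224.32474984 103.07317818] [0.28 0.62 1.54 0.   0.98 0.41]
tooly ang -0.12742218332707847 toolz [-4.66054475e-04  1.94911886e-04 -9.99999872e-01]
shim 0.86 652 [ 5.58651e+02  2.55125e+02 -1.32000e-01  9.69000e-01]
```

View pics/w8.png

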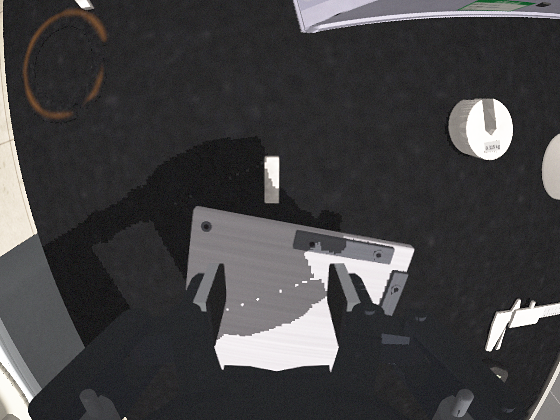

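Request:
{"op": "play_rows", "data": {"deltas": [[[-0.2,-3.8,0.5],[0,0,0.12],7],[[-0.2,-4,0],[0,0,0.12],7],[[-0.2,-4,0],[0,0,0.12],7],[[-0.2,-4,0],[0,0,0.12],7],[[-0.2,-4,0],[0,0,0.12],7]]}}

```text
t: 8.15
tool_pos: [551.4, 37.1, 107.2]
ee_rot: [0.0, 0.537, 0.843, 0.0]
wrist_force: [0.9, -0.2, -0.2]
width: 69.9
```

Request:
{"op": "play_rows", "data": {"deltas": [[[-0.2,-4,0],[0,0,0.12],7],[[-0.2,-4,0],[0,0,0.12],7],[[-0.2,-4,0],[0,0,0.12],7],[[-0.2,-4,0],[0,0,0.12],7],[[-0.2,-4,0],[0,0,0.12],7]]}}

```text
t: 8.57
tool_pos: [542.8, -146.3, 107.1]
ee_rot: [0.0, 0.288, 0.957, 0.0]
wrist_force: [0.7, -0.9, -0.1]
width: 70.1
```

Request:
{"op": "play_rows", "data": {"deltas": [[[0,-4,0],[0,0,0.12],7],[[0,-3.6,0],[0,0,0],7],[[0,0,0],[0,0,0],7],[[0,0,0],[0,0,0],7],[[0,0,0],[0,0,0],7]]}}

```text
t: 8.98
tool_pos: [542.9, -218.2, 106.7]
ee_rot: [-0.0, 0.237, 0.972, 0.0]
wrist_force: [0.9, 0.5, -0.0]
width: 69.7
```

```bash
python3 look.py w9 die_block,32,60,0,18,540,-250,1.188
```

```text
8.9833 [ 542.89268165 -218.1881936   106.73612116] [-0.48  0.6   1.59  0.    0.96 -1.58]
tooly ang 1.0929189456164516 toolz [-3.47626330e-04  3.90393002e-04 -9.99999863e-01]
die_block 0.71 3470 [ 539.759 -248.925    1.194    0.962]
```

View pics/w9.png

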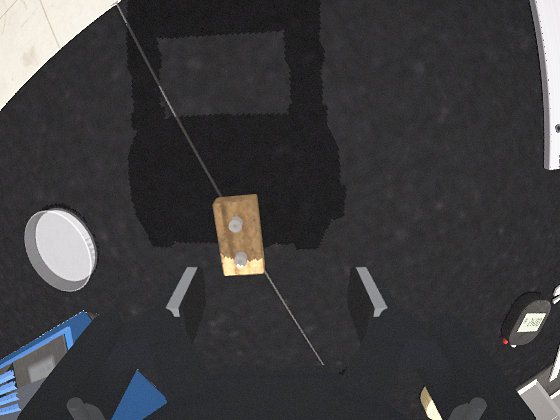

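Request:
{"op": "play_rows", "data": {"deltas": [[[-0.15,-1.6,0],[0,0,0.1],7],[[-0.15,-1.5,0],[0,0,0],7],[[0,0,-1.5],[0,0,0],7],[[0,0,-1.5],[0,0,0],7],[[0,0,-1],[0,0,0],7]]}}

```text
t: 9.5
tool_pos: [539.9, -249.3, 65.6]
ee_rot: [-0.0, 0.188, 0.982, 0.0]
wrist_force: [-0.1, -0.4, 0.4]
width: 69.9
```

Request:
{"op": "play_rows", "data": {"deltas": [[[0,0,0],[0,0,0],6],[[0,0,0],[0,0,0],6],[[0,0,0],[0,0,0],6],[[0,0,0],[0,0,0],6],[[0,0,0],[0,0,0],6]]}}

```text
t: 9.92
tool_pos: [540.5, -249.6, 67.3]
ee_rot: [0.0, 0.187, 0.982, -0.0]
wrist_force: [0.5, 0.3, -0.2]
width: 60.2
```

```bash
python3 look.py w10 die_block,32,60,0,18,540,-249,1.19
```

```text
9.9167 [ 540.52817925 -249.55692568   67.32087334] [-0.53  0.66  1.59 -0.    0.89 -1.73]
tooly ang 1.193853108298033 toolz [ 8.87817009e-04 -5.73242044e-04 -9.99999442e-01]
die_block 0.6 4723 [ 540.198 -248.983    1.163    0.945]
```

View pics/w10.png

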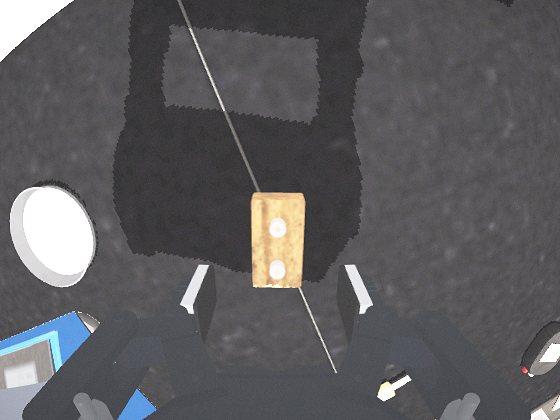

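Request:
{"op": "play_rows", "data": {"deltas": [[[0,0.0,-1.7],[0,0,0],6],[[0,0,-1.7],[0,0,0],6],[[0,0,-1.2],[0,0,0],6],[[0,0,-0.4],[0,0,0],6],[[0,0,0],[0,0,0],5]]}}

```text
t: 10.43
tool_pos: [539.7, -249.2, 15.8]
ee_rot: [-0.001, 0.187, 0.982, 0.0]
wrist_force: [0.1, 0.4, -0.6]
width: 50.5
```

```bash
python3 look.py w11
```

```text
10.4333 [ 539.6967748  -249.19291092   15.78443654] [-0.53  0.74  1.61 -0.    0.79 -1.73]
tooly ang 1.193880555456249 toolz [-1.46154341e-03  8.41259963e-04 -9.99998578e-01]
```

View pics/w11.png

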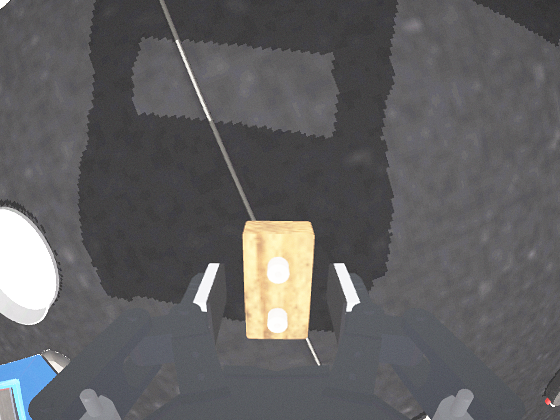

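Request:
{"op": "play_rows", "data": {"deltas": [[[0,0,0],[0,0,0],2],[[0,0,0],[0,0,0],2],[[0,0,0],[0,0,0],2],[[0,0,0],[0,0,0],2],[[0,0,0],[0,0,0],2]]}}

```text
t: 10.9
tool_pos: [540.6, -249.7, 17.7]
ee_rot: [0.001, 0.187, 0.982, -0.0]
wrist_force: [-1.5, 0.8, 5.9]
width: 29.9
```

Request:
{"op": "play_rows", "data": {"deltas": [[[0,0,0.5],[0,0,0],2],[[0,0,1],[0,0,0],2],[[0,0,1],[0,0,0],2],[[0,0,1],[0,0,0],2],[[0,0,0],[0,0,0],2]]}}

```text
t: 11.32
tool_pos: [541.3, -250.1, 54.3]
ee_rot: [0.002, 0.187, 0.982, -0.001]
wrist_force: [0.6, -0.6, -0.1]
width: 30.1
```

```bash
python3 look.py w12
```

```text
11.3167 [ 541.31512426 -250.11735104   54.31356135] [-0.53  0.68  1.59 -0.    0.86 -1.73]
tooly ang 1.1939390780843921 toolz [ 0.00306178 -0.00182603 -0.99999365]
```

View pics/w12.png

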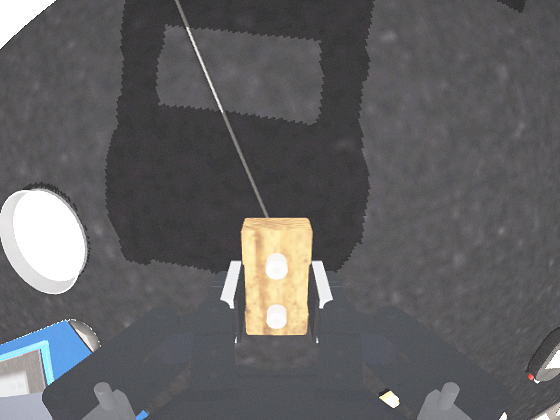

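Request:
{"op": "play_rows", "data": {"deltas": [[[0.2,2.4,1.5],[0,0,-0.1],2],[[0.2,2.4,1.5],[0,0,-0.1],2],[[0.2,2.4,1.5],[0,0,-0.1],2],[[0.2,2.4,0],[0,0,-0.1],2],[[0.2,2.4,0],[0,0,-0.1],2]]}}

```text
t: 11.78
tool_pos: [550.5, -128.5, 97.4]
ee_rot: [0.001, 0.427, 0.904, 0.0]
wrist_force: [0.9, 0.5, -1.5]
width: 29.7
```

Request:
{"op": "play_rows", "data": {"deltas": [[[0.2,2.4,0],[0,0,-0.1],2],[[0.2,2.4,0],[0,0,-0.1],2],[[0.2,2.4,0],[0,0,-0.1],2],[[0.2,2.4,0],[0,0,-0.1],2],[[0.2,2.4,0],[0,0,-0.1],2]]}}

```text
t: 12.2
tool_pos: [560.0, -8.2, 96.4]
ee_rot: [-0.0, 0.637, 0.771, -0.0]
wrist_force: [0.1, -0.0, -0.8]
width: 29.7
```

Request:
{"op": "play_rows", "data": {"deltas": [[[0.2,2.4,0],[0,0,-0.1],2],[[0.2,2.4,0],[0,0,-0.1],2],[[0.2,2.4,0],[0,0,-0.1],2],[[0.2,2.4,0],[0,0,-0.1],2],[[0.2,2.4,0],[0,0,-0.12],2]]}}

```text
t: 12.62
tool_pos: [570.0, 111.7, 96.4]
ee_rot: [-0.0, 0.814, 0.581, -0.0]
wrist_force: [0.4, -0.1, -1.0]
width: 29.8
```

Request:
{"op": "play_rows", "data": {"deltas": [[[0,0,0],[0,0,0],2],[[0,0,0],[0,0,0],2],[[0,0,0],[0,0,0],2],[[0,0,0],[0,0,0],2],[[0,0,0],[0,0,0],2]]}}

```text
t: 13.03
tool_pos: [570.1, 109.7, 96.6]
ee_rot: [-0.0, 0.812, 0.583, -0.0]
wrist_force: [-0.2, -0.8, -1.4]
width: 30.0
```

```bash
python3 look.py w13 jig,180,160,0,10,558,135,-.327
```

```text
13.0333 [570.11610987 109.68609715  96.56856315] [ 0.09  0.6   1.6  -0.    0.93  0.41]
tooly ang -0.3259418253241837 toolz [-2.44528113e-04 -1.36731613e-04 -9.99999961e-01]
jig 0.6 44276 [ 5.59227e+02  1.41795e+02 -3.10000e-01  8.57000e-01]
```

View pics/w13.png

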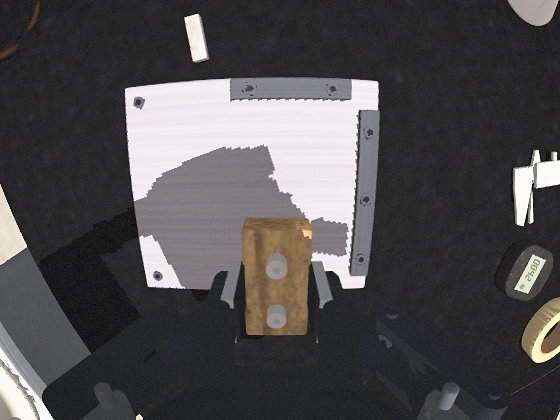

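```bash
cat > jf.py <<'E'
from rig import robot
from h import *
from scipy.optimize import least_squares
m=robot.camera_model("wrist")
def J(p,j):
    c,sn=np.cos(j[2]),np.sin(j[2]);p=np.atleast_2d(p);return np.c_[j[0]+c*p[:,0]-sn*p[:,1],j[1]+sn*p[:,0]+c*p[:,1],p[:,2]]
def fit(s,pts,uv,j0=(558,137,-.32)):
    f=lambda j:(wproj(m,s,J(pts,[j[0],j[1],j[2]/100]))-uv).ravel()
    r=least_squares(f,[j0[0],j0[1],j0[2]*100],loss='soft_l1');return np.r_[r.x[:2],r.x[2]/100],f(r.x).reshape(-1,2)
E
python3 - <<'E'
from jf import *
s=robot.state()
im=cv2.imread("pics/w13.png")
P=[[-90,80,10],[90,80,10],[-11,79,16],[69,79,16],[69,65,16],[-11,65,16],[75,59,16],[89,59,16],[89,-65,16],[75,-65,16],[-90,-80,10]]
U=[(125,88),(379,81),(230,80),(351,79),(351,99),(230,100),(359,110),(379,110),(368,276),(351,275),(149,288)]
j,e=fit(s,np.array(P,float),np.array(U,float));print(j,e.round(1));print(J([75,65,10],j),J([59,35,10],j))
q=wproj(m,s,J(np.array(P,float),j))
b=cv2.resize(im[60:310,110:400],None,fx=2.6,fy=2.6,interpolation=cv2.INTER_CUBIC)
for u in q: cv2.circle(b,tuple(int(v) for v in ((u+.5-[110,60])*2.6)),3,(0,0,255),1)
cv2.imwrite("pics/w13z.png",b)
print(wplane(m,s,(277,267),105),wplane(m,s,(276,316),105))
E
```

```text
[ 5.57892896e+02  1.37801300e+02 -3.15332245e-01] [[-2.2  0.7]
 [ 0.2 -0.9]
 [-1.  -1. ]
 [ 0.6 -0. ]
 [ 0.6  0.7]
 [-0.5 -0.1]
 [ 1.2 -1. ]
 [ 1.1  0. ]
 [ 0.2  0.2]
 [-0.2  2. ]
 [-1.5  0.7]]
[[649.35350288 176.33644403  10.        ]] [[624.83843807 152.77775991  10.        ]]
[573.29611541 123.92263986 105.        ] [564.41412569  99.14166766 105.        ]
```

View pics/w13z.png

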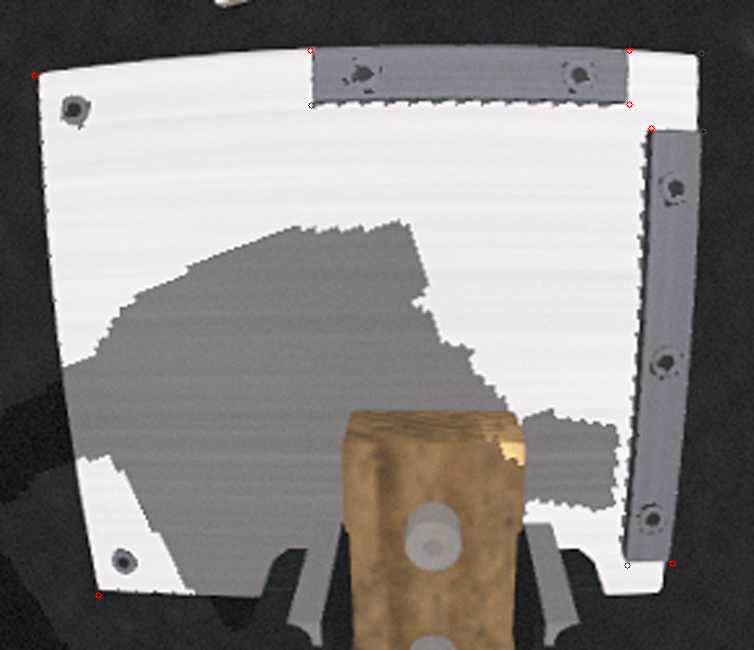

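Request:
{"op": "play_rows", "data": {"deltas": [[[1,0.8,-1],[0,0,0.008],2],[[1,0.9,-1],[0,0,0],2],[[1,0.9,-1.5],[0,0,0],2],[[1.1,0.8,-1.5],[0,0,0],2],[[0,0,-1],[0,0,0],2]]}}

```text
t: 13.55
tool_pos: [612.8, 145.3, 35.5]
ee_rot: [0.0, 0.81, 0.586, 0.001]
wrist_force: [-0.2, -0.2, -1.3]
width: 29.7
```

Request:
{"op": "play_rows", "data": {"deltas": [[[0,0,0],[0,0,0],2],[[0,0,0],[0,0,0],2],[[0,0,0],[0,0,0],2],[[0,0,0],[0,0,0],2],[[0,0,0],[0,0,0],2]]}}

```text
t: 13.97
tool_pos: [611.3, 144.3, 37.5]
ee_rot: [0.0, 0.81, 0.586, 0.0]
wrist_force: [0.3, -1.0, -0.1]
width: 30.1
```

```bash
python3 look.py w14
python3 - <<'E'
from h import *
cv2.imwrite("pics/w14z.png",cv2.resize(cv2.imread("pics/w14.png")[100:350,130:430],None,fx=2.6,fy=2.4,interpolation=cv2.INTER_CUBIC))
E
```

```text
13.9667 [611.33617403 144.26700945  37.49441691] [0.14 0.74 1.52 0.   0.89 0.46]
tooly ang -0.31844205768892525 toolz [ 1.00200219e-03  1.52438670e-04 -9.99999486e-01]
```

View pics/w14z.png

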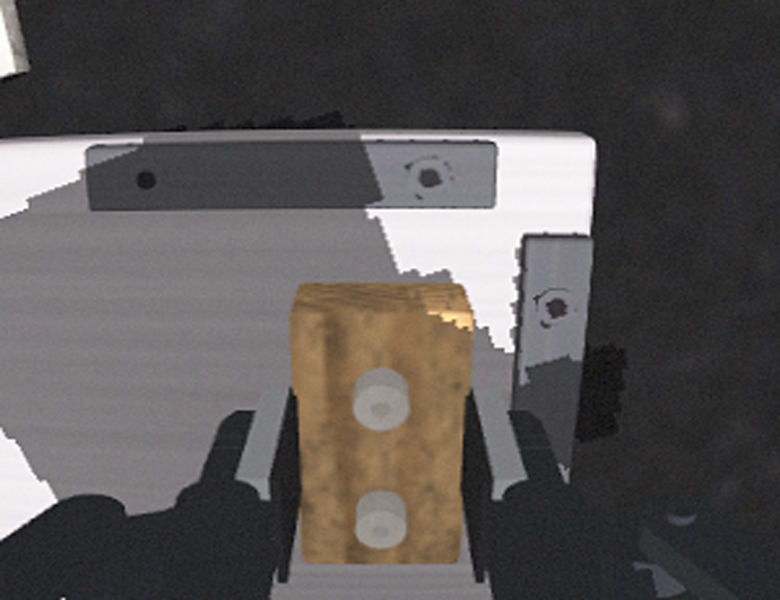

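Request:
{"op": "play_rows", "data": {"deltas": [[[0,0,-0.4],[0,0,0],2],[[0,0,-0.3],[0,0,0],2],[[0,0,-0.1],[0,0,0],2],[[0,0,0],[0,0,0],2],[[0,0,0],[0,0,0],2]]}}

```text
t: 14.43
tool_pos: [611.0, 144.5, 28.4]
ee_rot: [-0.0, 0.81, 0.586, -0.0]
wrist_force: [0.9, 0.1, -1.4]
width: 30.1
```

Request:
{"op": "play_rows", "data": {"deltas": [[[0,0,-0.1],[0,0,0],2],[[0,0,0],[0,0,0],2],[[0,0,0],[0,0,0],2],[[0,0,0],[0,0,0],2],[[0,0,0],[0,0,0],2]]}}

```text
t: 14.85
tool_pos: [611.3, 144.6, 27.8]
ee_rot: [0.0, 0.81, 0.586, 0.0]
wrist_force: [-0.7, -0.2, 2.5]
width: 30.2
```

Request:
{"op": "play_rows", "data": {"deltas": [[[0,0,-0.1],[0,0,0],2],[[0,0,0],[0,0,0],2],[[0,0,0],[0,0,0],2],[[0,0,0],[0,0,0],2],[[0,0,0],[0,0,0],2]]}}

```text
t: 15.27
tool_pos: [611.4, 144.6, 27.7]
ee_rot: [0.0, 0.81, 0.586, 0.0]
wrist_force: [-5.8, -0.1, 19.6]
width: 29.9
```

Request:
{"op": "play_rows", "data": {"deltas": [[[0,0,0.1],[0,0,0],2],[[0.19,-0.06,0],[0,0,0],2],[[0.19,-0.06,0],[0,0,0],2],[[0.19,-0.06,0],[0,0,0],2],[[0.19,-0.06,0],[0,0,0],2]]}}

```text
t: 15.68
tool_pos: [617.8, 142.3, 27.7]
ee_rot: [-0.001, 0.81, 0.586, -0.001]
wrist_force: [-8.6, 2.3, 12.6]
width: 30.3
```

Request:
{"op": "play_rows", "data": {"deltas": [[[0.1,-0.03,0],[0,0,0],2],[[0,0,0],[0,0,0],2],[[0,0,0],[0,0,0],2],[[0,0,0],[0,0,0],2],[[0,0,0],[0,0,0],2]]}}

```text
t: 16.1
tool_pos: [619.1, 142.0, 27.7]
ee_rot: [-0.0, 0.81, 0.586, -0.001]
wrist_force: [-5.9, 0.9, 10.4]
width: 30.2
```

Request:
{"op": "play_rows", "data": {"deltas": [[[0.1,-0.03,0],[0,0,0],2],[[0,0,0],[0,0,0],2],[[0,0,0],[0,0,0],2],[[0,0,0],[0,0,0],2],[[0,0,0],[0,0,0],2]]}}

```text
t: 16.52
tool_pos: [620.0, 141.7, 27.7]
ee_rot: [-0.001, 0.81, 0.586, -0.001]
wrist_force: [-7.6, 2.1, 11.0]
width: 29.9
```

Request:
{"op": "play_rows", "data": {"deltas": [[[0,0,0.05],[0,0,0],2],[[0.1,-0.03,0],[0,0,0],2],[[0,0,0],[0,0,0],2],[[0,0,0],[0,0,0],2],[[0,0,0],[0,0,0],2]]}}

```text
t: 16.93
tool_pos: [621.8, 141.2, 27.9]
ee_rot: [-0.0, 0.81, 0.586, -0.0]
wrist_force: [-0.6, 0.2, -1.0]
width: 30.0
```

Request:
{"op": "play_rows", "data": {"deltas": [[[0.1,-0.03,0],[0,0,0],2],[[0,0,0],[0,0,0],2],[[0,0,0],[0,0,0],2],[[0,0,0],[0,0,0],2],[[0,0,0],[0,0,0],2]]}}

```text
t: 17.35
tool_pos: [622.8, 140.9, 28.1]
ee_rot: [0.0, 0.81, 0.586, 0.0]
wrist_force: [-0.1, -1.0, -0.7]
width: 29.8
```

Request:
{"op": "play_rows", "data": {"deltas": [[[0.1,-0.03,0],[0,0,0],2],[[0,0,0],[0,0,0],2],[[0,0,0],[0,0,0],2],[[0,0,0],[0,0,0],2],[[0,0,0],[0,0,0],2]]}}

```text
t: 17.77
tool_pos: [622.9, 140.9, 28.1]
ee_rot: [-0.001, 0.81, 0.586, -0.001]
wrist_force: [-5.7, 2.6, 1.9]
width: 30.0
```

Request:
{"op": "play_rows", "data": {"deltas": [[[0.06,0.19,0],[0,0,0],2],[[0.06,0.19,0],[0,0,0],2],[[0.06,0.19,0],[0,0,0],2],[[0,0,0],[0,0,0],2],[[0,0,0],[0,0,0],2]]}}

```text
t: 18.18
tool_pos: [624.7, 146.5, 27.8]
ee_rot: [-0.001, 0.81, 0.586, -0.001]
wrist_force: [-4.5, 0.6, -0.8]
width: 29.5
```

Request:
{"op": "play_rows", "data": {"deltas": [[[0.03,0.1,0],[0,0,0],2],[[0,0,0],[0,0,0],2],[[0.03,0.1,0],[0,0,0],2],[[0,0,0],[0,0,0],2],[[0,0,0],[0,0,0],2]]}}

```text
t: 18.6
tool_pos: [625.3, 148.3, 27.8]
ee_rot: [-0.0, 0.81, 0.586, -0.001]
wrist_force: [-5.6, 0.2, -0.5]
width: 29.7
```

Request:
{"op": "play_rows", "data": {"deltas": [[[0.03,0.1,0],[0,0,0],2],[[0,0,0],[0,0,0],2],[[0,0,0],[0,0,0],2],[[0,0,0],[0,0,0],2],[[0,0,0],[0,0,0],2]]}}

```text
t: 19.02
tool_pos: [625.6, 149.3, 27.8]
ee_rot: [-0.0, 0.81, 0.586, -0.001]
wrist_force: [-5.0, -1.3, -0.4]
width: 29.9
```

Request:
{"op": "play_rows", "data": {"deltas": [[[0.03,0.1,0],[0,0,0],2],[[0,0,0],[0,0,0],2],[[0,0,0],[0,0,0],2],[[0,0,0],[0,0,0],2],[[0,0,0],[0,0,0],2]]}}

```text
t: 19.43
tool_pos: [626.0, 150.3, 27.8]
ee_rot: [-0.0, 0.81, 0.586, -0.001]
wrist_force: [-5.2, -0.4, -1.2]
width: 29.8
```

Request:
{"op": "play_rows", "data": {"deltas": [[[0.03,0.1,0],[0,0,0],2],[[0,0,0],[0,0,0],2],[[0,0,0],[0,0,0],2],[[0,0,0],[0,0,0],2],[[0,0,0],[0,0,0],2]]}}

```text
t: 19.85
tool_pos: [626.3, 151.3, 27.8]
ee_rot: [-0.0, 0.81, 0.586, -0.001]
wrist_force: [-5.0, -0.2, 0.3]
width: 29.9
```

```bash
python3 look.py w15
python3 - <<'E'
from h import *
cv2.imwrite("pics/w15z.png",cv2.resize(cv2.imread("pics/w15.png")[130:350,150:430],None,fx=2.8,fy=2.7,interpolation=cv2.INTER_CUBIC))
E
```

```text
19.85 [626.32437593 151.27914897  27.84542919] [0.14 0.77 1.47 0.   0.9  0.46]
tooly ang -0.3180940598321814 toolz [-1.60819238e-03 -2.03879735e-04 -9.99998686e-01]
```

View pics/w15z.png

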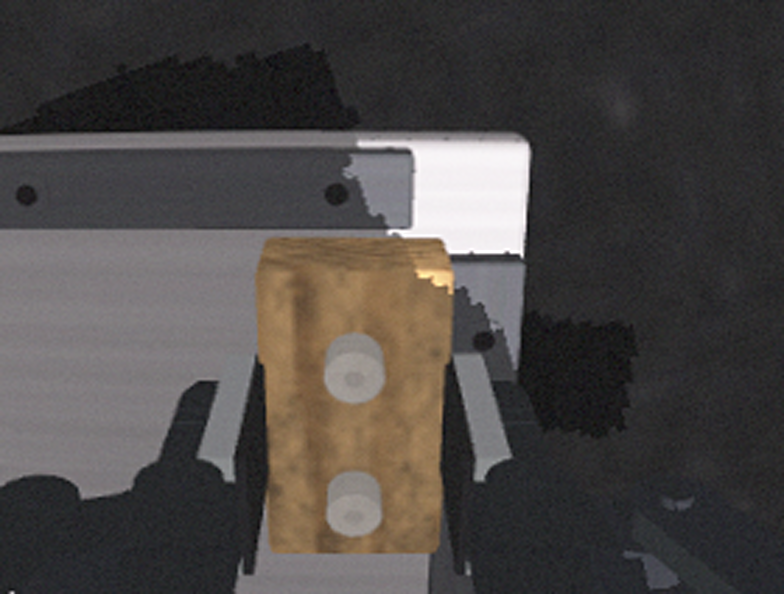

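Request:
{"op": "play_rows", "data": {"deltas": [[[0.03,0.1,0],[0,0,0],2],[[0,0,0],[0,0,0],2],[[0.03,0.1,0],[0,0,0],2],[[0,0,0],[0,0,0],2],[[0,0,0],[0,0,0],2]]}}

```text
t: 20.32
tool_pos: [627.0, 153.3, 27.9]
ee_rot: [-0.0, 0.81, 0.586, -0.001]
wrist_force: [-4.7, -1.1, -1.9]
width: 30.4
```

Request:
{"op": "play_rows", "data": {"deltas": [[[0.03,0.1,0],[0,0,0],2],[[0,0,0],[0,0,0],2],[[0,0,0],[0,0,0],2],[[0,0,0],[0,0,0],2],[[0,0,0],[0,0,0],2]]}}

```text
t: 20.73
tool_pos: [627.2, 153.9, 27.9]
ee_rot: [-0.0, 0.81, 0.586, -0.001]
wrist_force: [-5.9, -3.3, -0.2]
width: 30.2
```

Request:
{"op": "play_rows", "data": {"deltas": [[[0.03,0.1,0],[0,0,0],2],[[0,0,0],[0,0,0],2],[[0,0,0],[0,0,0],2],[[0,0,0],[0,0,0],2],[[0,0,0],[0,0,0],2]]}}

```text
t: 21.15
tool_pos: [627.2, 154.0, 27.9]
ee_rot: [0.0, 0.81, 0.586, -0.002]
wrist_force: [-7.2, -12.1, 3.5]
width: 29.9
```

Request:
{"op": "play_rows", "data": {"deltas": [[[0,0,-0.04],[0,0,0],2],[[0.03,-0.01,0],[0,0,0],2],[[0.03,-0.01,0],[0,0,0],2],[[0,0,0],[0,0,0],2],[[0,0,0],[0,0,0],2]]}}

```text
t: 21.57
tool_pos: [627.2, 153.9, 27.7]
ee_rot: [-0.0, 0.81, 0.586, -0.002]
wrist_force: [-12.4, -11.5, 10.0]
width: 29.7
```

Request:
{"op": "play_rows", "data": {"deltas": [[[0,0,0],[0,0,0],2],[[0,0,0],[0,0,0],2],[[0,0,0],[0,0,0],2],[[0,0,0],[0,0,0],2],[[0,0,0],[0,0,0],2]]}}

```text
t: 21.98
tool_pos: [627.2, 153.9, 27.7]
ee_rot: [-0.0, 0.81, 0.586, -0.002]
wrist_force: [-11.0, -10.8, 10.1]
width: 29.8
```

```bash
python3 look.py w16
python3 - <<'E'
from rig import robot
from h import *
cv2.imwrite("pics/w16z.png",cv2.resize(cv2.imread("pics/w16.png")[130:350,150:430],None,fx=2.8,fy=2.7,interpolation=cv2.INTER_CUBIC))
for _ in range(4):
  im=robot.get_image("scene");s=robot.state();f=s['wrist_force'];print(s['t'],s['tool_pos'],f,"jx",f[0]*.951-f[1]*.31,"jy",f[0]*.31+f[1]*.951,s['torque'])
cv2.imwrite("pics/s16z.png",cv2.resize(im[220:350,170:340],None,fx=4,fy=4,interpolation=cv2.INTER_CUBIC))
E
```

```text
21.9833 [627.23043262 153.94775778  27.74293948] [ 0.15  0.77  1.47 -0.    0.91  0.47]
tooly ang -0.31798384159408055 toolz [-0.00337078 -0.00175    -0.99999279]
22.0833 [627.21267962 153.93132996  27.72085231] [-11.27967897  -9.8059718   10.07806566] jx -7.687123439588854 jy -12.822179663467939 [-1.88782682  2.01603145 -0.03567885]
22.1333 [627.22040319 153.91604936  27.71362559] [-11.20564025 -10.2764992    9.81301279] jx -7.470849125130939 jy -13.24669921913909 [-1.85442274  2.03033824 -0.0429909 ]
22.1833 [627.22525544 153.94600356  27.73002969] [-11.51952796 -10.90166319  11.0860192 ] jx -7.575555503467662 jy -13.93853536523725 [-1.91138523  1.98415259  0.03687963]
22.2333 [627.22112451 153.90390199  27.74417399] [-11.63796209 -10.45531442   9.46413331] jx -7.826554478337663 jy -13.550772263853663 [-1.87089546  2.00182298 -0.00590592]
```

View pics/w16z.png

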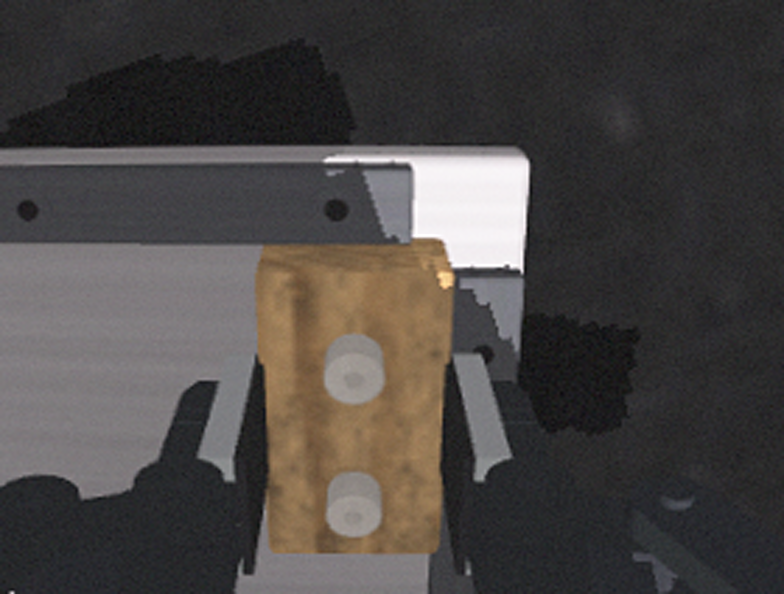

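View pics/s16z.png

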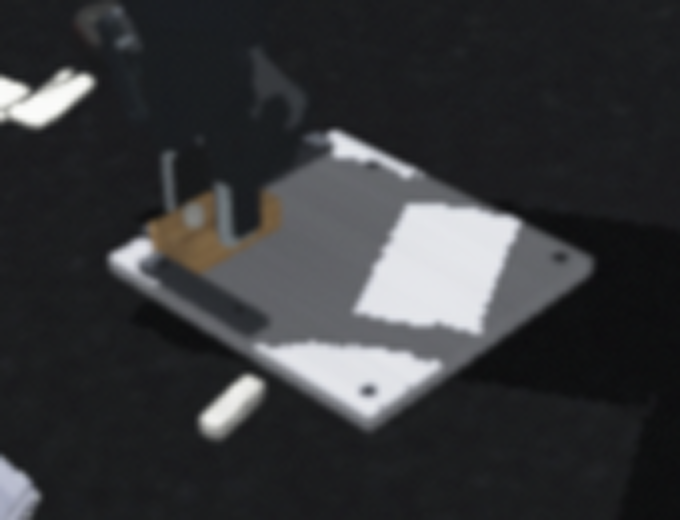

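Request:
{"op": "play_rows", "data": {"deltas": [[[0,0,0.03],[0,0,0],2],[[0.04,-0.01,0],[0,0,0],2],[[0.04,-0.01,0],[0,0,0],2],[[0,0,0],[0,0,0],2],[[0,0,0],[0,0,0],2]]}}

```text
t: 22.65
tool_pos: [627.3, 153.9, 27.8]
ee_rot: [-0.001, 0.81, 0.586, -0.002]
wrist_force: [-14.9, -8.0, 9.7]
width: 30.1
```

Request:
{"op": "play_rows", "data": {"deltas": [[[0,0.02,0],[0,0,0],2],[[0,0,0],[0,0,0],2],[[0,0,0],[0,0,0],2],[[0,0,0],[0,0,0],2],[[0,0,0],[0,0,0],2]]}}

```text
t: 23.07
tool_pos: [627.3, 153.9, 27.8]
ee_rot: [-0.001, 0.81, 0.586, -0.003]
wrist_force: [-15.4, -11.3, 10.2]
width: 29.9
```

Run:
```python
from rig import robot
from h import *
for _ in range(3):
  im=robot.get_image("wrist");s=robot.state();f=s['wrist_force'];print(s['t'],s['tool_pos'],f,"jx",f[0]*.951-f[1]*.31,"jy",f[0]*.31+f[1]*.951,s['width'])
cv2.imwrite("pics/w17z.png",cv2.resize(im[130:350,150:430],None,fx=2.8,fy=2.7,interpolation=cv2.INTER_CUBIC))
```

```text
23.1167 [627.25065004 153.91696867  27.73921546] [-15.16756501 -10.77031973   9.58534246] jx -11.085555210429245 jy -14.94451921589518 30.252803490137282
23.1667 [627.26090022 153.89954883  27.74614053] [-14.36854909 -11.83630769   9.60745527] jx -9.995234797586795 jy -15.710578829320898 29.69397508585622
23.2167 [627.27285447 153.92109343  27.76187532] [-14.0709584  -10.7557714    8.95160088] jx -10.04719230037973 jy -14.590735702119215 29.915516972688668
```

View pics/w17z.png

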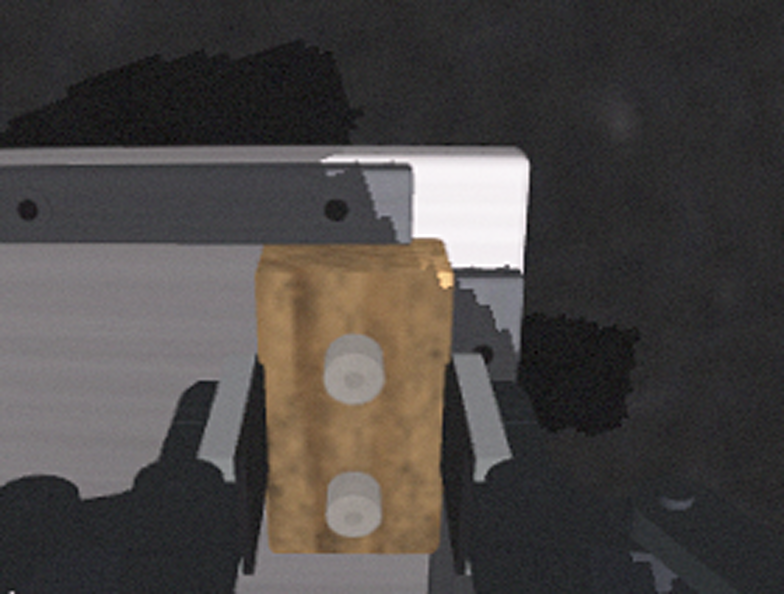

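```bash
python3 -c "
from rig import robot
s=robot.state();print(s['torque'],s['wrist_force'],s['t'])
print(robot.close_job())"
```

```text
[-1.79616424  2.44961981  0.04886217] [-14.0709584  -10.7557714    8.95160088] 23.2167
the job is handed in; nothing more can be done
None
```

I moved the shim off the jig onto the worktop left of the plate. The die block then went on the plate, dies up, and I slid it to the long fence and along it to the short fence. I handed the job in at 23.2 s with the gripper still holding the block pressed into the corner.

**Last checks**
- **Pressed home:** The last readings were about 10 N towards the long fence, 15 N towards the short fence and 9 N down. The block did not move when I pushed further on either axis. The moment about vertical was close to zero, which suggests it is not resting on one corner.
- **What the pictures show:** The wrist picture shows the block's end against the short fence and its side along the long fence. The scene picture shows the shim lying clear of the plate. I did not go near the stopwatch, the weight or the dish.

**What disagreed**
- **Shim direction:** The shim lay roughly along the long fence, not at right angles to it as described. I gripped it as the pictures showed.
- **Jig position:** An early picture, probably taken while the arm was still moving, put the jig about 6 mm off in y. I went by the later still pictures and by contact force.
- **Long-fence force:** With 9 N pressing down, part of that 10 N may be the block rubbing on the plate. With almost no downward load, I had felt the long fence earlier at about 6 N.

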